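# Put the bench things back in their fitted holders

## Robot

A 7-joint arm with a two-finger parallel gripper is mounted at the origin on the work surface; the furniture and walls round the work are solid. World frame = base frame: x ahead of the robot, y to its left, z up, the work surface at z = 0. Lengths are in m, angles in degrees, forces in N, time in s.
With the tool pointing down it reaches from about 0.425 to 0.875 m from the base axis. Payload 4.7 kg.
Tool frame: the origin (TCP) lies between the finger pads; the fingertips stand env.tip_reach ahead of it and the grasp point (between the pads) lies 2 mm behind it (env.tip_reach is the distance from the TCP to the fingertips, in m); z points along the fingers, y is the line along which they close (so a half turn about z gives the same grasp; the last joint's range is limited). The gripper opens to 87 mm and grips with 3 to 60 N. Pads are 19 mm wide; open, the fingers measure 117 mm over their backs; the gripper's body (75 mm by 190 mm) begins 51 mm behind the grasp point.
Start: joints at [-69.666, 18.392, -4.016, 83.108, 1.295, 78.541, -3.26], TCP at [0.217, 0.613, 0.24] pointing down, gripper open.
Joint ranges: [-163.93, 163.93], [-17.29, 119.83], [-79.2, 71.16], [3.27, 140.29], [-89.18, 269.18], [5.43, 117.66], [-154.24, 154.24]. Speed limits (degrees/s): [147.25, 147.25, 180, 180, 180, 180, 180].

## Interface

Orientations are given as [roll, pitch, yaw] about the fixed x, y, z axes, in that order (R = Rz(yaw) Ry(pitch) Rx(roll)).
In Python, from cell import env gives the robot as it stands.
- The arm moves only by the shell command python3 steer.py 'ROWS' [FORCE]. ROWS is rows parted by semicolons, their numbers by spaces, 1 to 8 of them, each of 5 numbers: dx, dy, dz in m, then a turn about the tool's z in degrees, then the finger opening in m; each row is the pose to reach, as a shift and turn from the pose commanded when the command began, along the tool's axes at that moment; what a row does not reach only later rows make up. A row lasts 1/12 s, in which the tool goes at most 0.0417 m and 7.16 degrees, less where a joint would pass 70% of its speed; a pose out of reach is approached as far as the arm can. The fingers move at their own pace and stop on an object; FORCE is the grip in N (left out, the last holds). Time passes only in rows, so rows that do not move let the fingers close. It prints the time, the measured TCP pose, the force, the opening and the grip force at its end.
- env.get_obs(): the state, without advancing time (a new reading comes with each control period).
- env.read_camera(name): name is "side" or "top"; returns a dict with "color" (480x640x3 uint8, blue, green, red), "fx", "fy", "cx", "cy" (pixels), "world_from_camera" (4x4, takes a point from camera to world coordinates). Camera axes: x right, y down, z forward; pixel columns grow to the right and rows downward; lengths in m; the calibration is good to about 2 mm. A picture is of the moment at which its call begins. There is no depth.
- env.sign_off(): hands the job in; it is judged then, once.
The state is a dict: "time_s": time; "qpos": joint angles; "joint_velocities": joint speeds; "effort": joint torques, N m; "tool_pos": TCP position; "tool_rot": TCP orientation; "force": force on the tool from outside, world axes, zero at the start; "wrist_torque": the same for the moment, N m; "grip_width": finger opening in m; "grasp_force": force on a finger pad.
Only numpy, scipy, OpenCV 4.12 (cv2) and the standard library are available. Lean on these libraries where they do the work, as an engineer would, in place of code of your own. Each camera call takes 0.05 s, during which the arm holds its last target. There are 200 camera calls.

## Task

Put the four things on the bench back in the holders made for them: the sanding block flat in its shallow tray, the clamping block on its stand between the corner angles, the tape measure upright in its narrow pocket, and the wedge, thin end first, slid in under the keeper's bar until its tip is home at the back stop. Leave each fully seated and let go, and leave the glue bottle where it stands.

Things in the scene. Friction and masses are not known exactly. Their poses are not given: they have to be found in the camera images.
- sanding_block: Pale sanding block, a flat box 64 wide x 112 long x 27 high mm, lying on the bench near the robot; 0.09 kg. Origin at the centre of its underside; own y along its length, z up.
- clamping_block: Plain light wooden clamping block, a box 45 wide x 80 long x 45 high mm; 0.12 kg. Origin at the centre of its underside; own y along its length, z up.
- tape_measure: Tape measure standing on its edge, 30 thick (x) x 71 long (y) x 63 high mm, with rounded case; 0.24 kg; grip it across its thickness. Origin at the centre of its underside; own y along its length, z up.
- wedge: Hardwood wedge lying flat, 28 wide x 110 long mm, tapering evenly in height from 24 mm at its thick end (own y = +55 mm) to 6 mm at its thin end (own y = -55 mm); its sides are upright. At every start the thin end points roughly away from the robot. 0.04 kg. Origin at the centre of its underside; own y along its length, z up.
- sanding_tray: Fixed shallow wooden tray for the sanding block, outside 86 x 134 mm, inside 76 (x) x 124 (y) mm; floor 4 mm above the bench, rim to 12 mm above the bench, with a 50 mm finger notch in the middle of each long side. Origin at the centre of its underside; own y along its length, pointing roughly away from the robot.
- block_stand: Fixed plywood base with four small aluminium corner angles, the stand for the clamping block: outside 67 x 102 mm, inside 57 (x) x 92 (y) mm; floor 4 mm above the bench, corner angles to 14 mm above the bench, sides open between them. Origin at the centre of its underside; own y along its length, pointing roughly away from the robot.
- tape_pocket: Fixed narrow pocket with thick dark wooden walls on all four sides, for the tape measure standing upright: outside 60 x 100 mm, inside 44 (x) x 84 (y) mm; floor 4 mm above the bench, walls to 20 mm above the bench. Origin at the centre of its underside; own y along its length, pointing roughly away from the robot.
- wedge_keeper: Fixed keeper for the wedge: two wooden cheeks and a back stop, 20 mm high, round a 40 mm wide channel on the bare bench; a dark bar crosses it 20 to 34 mm above the bench. Origin on the bench, mid channel; own y along the channel, roughly away from the robot: open mouth at y = -5 mm, bar from -3 to +19, stop face at +45. Wedge home: its centre at y = -10, its thick end 60 mm out of the mouth.
- glue_bottle: Glue bottle, 64 mm diameter, 199 mm high, standing to the right of the holders; a bystander. Origin at the centre of its underside.

How it is judged:
By the outcome, as a careful person would: the job done as asked, in the order asked, and still so for the second after the job is handed in, with the robot touching nothing.
It also fails if it takes over 90 s, if anything falls off the work surface, if the arm or the gripper's body presses on something with over 40 N, if the wrist force passes 120 N, or if a joint passes its speed limit or range.

## Working session

There is one attempt and no reset: what is moved stays moved. The work goes in short steps, Python scripts to look and compute and a shell command to move; the robot and the scene stay as the last step left them, time stands still between calls to the robot, and variables do not carry over. Pictures are saved under pics/ and viewed, at most 14 in all, crops included, and the job is handed in when it is done.

```bash
ls; mkdir -p pics; python3 - <<'E'
from cell import env
import cv2
print(env.get_obs(), env.tip_reach)
for n in("side","top"):
    c=env.read_camera(n); cv2.imwrite(f"pics/{n}0.png",c["color"]); print(n,c["fx"],c["fy"],c["cx"],c["cy"],c["world_from_camera"])
E
```

```text
cell.py
pics
steer.py
{'time_s': 0.0, 'qpos': array([-69.66692066,  18.43742526,  -4.01578942,  83.17540931,
         1.295199  ,  78.53836873,  -3.25882317]), 'joint_velocities': array([ 0.05425323,  0.02141924,  0.01463082,  0.01842067,  0.09758778,
       -0.03956707,  0.03658701]), 'effort': array([-2.47029431e-05, -4.91283882e+01, -4.04010639e-01, -3.12530029e+01,
       -6.39976957e-02,  4.35311103e-02,  1.65071133e-04]), 'tool_pos': array([0.21711765, 0.61212408, 0.23847557]), 'tool_rot': array([-1.79894049e+02,  5.78630692e-03,  1.60478148e+02]), 'force': array([ 0.91778528,  0.58246427, -0.12348391]), 'wrist_torque': array([ 0.0347763 , -0.04000518, -0.02014656]), 'grasp_force': 0.0, 'grip_width': 0.08715577108118847} 0.017
side 457.8788445577275 457.8788445577275 316.9222583030793 244.35994966153072 [[-0.96257701 -0.11361131  0.24604466  0.33495663]
 [-0.2708888   0.43031048 -0.86107616  0.68075228]
 [-0.0080476  -0.89550286 -0.444983    0.42278687]
 [ 0.          0.          0.          1.        ]]
top 590.2904805262723 590.2904805262723 321.3154729657742 234.0653762318814 [[ 0.13244868 -0.96855626  0.2106089   0.30320274]
 [-0.99118555 -0.13005047  0.02526021 -0.06619918]
 [ 0.00292385 -0.21209818 -0.97724399  1.08020354]
 [ 0.          0.          0.          1.        ]]
```
View pics/top0.png

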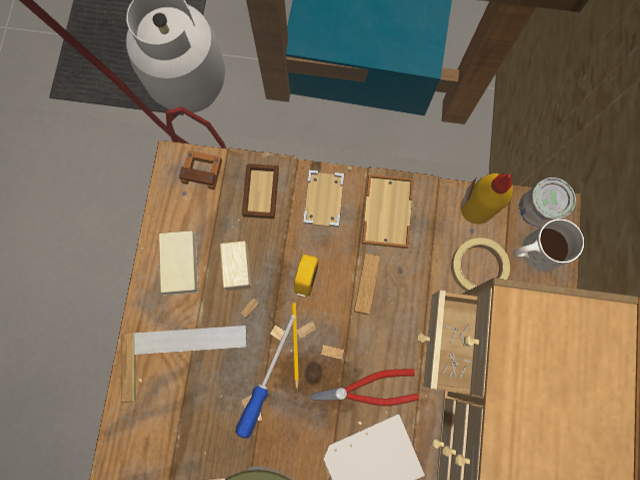

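View pics/side0.png

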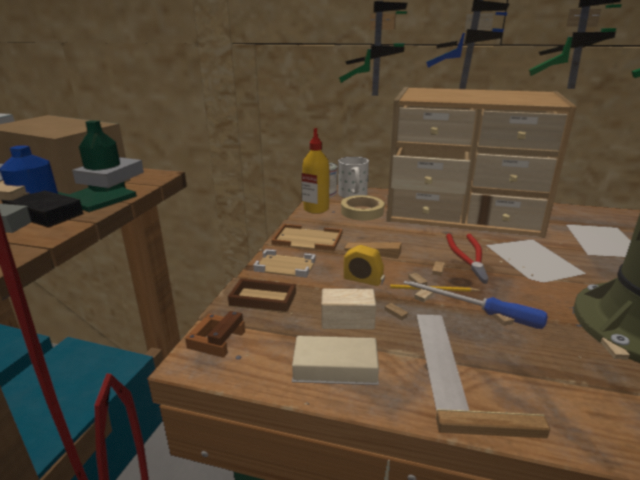

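```bash
cat > h.py <<'E'
import numpy as np, cv2
from cell import env
def crop(img,x0,y0,w,h,s,name):
    o=cv2.resize(img[y0:y0+h,x0:x0+w],None,fx=s,fy=s,interpolation=cv2.INTER_CUBIC)
    for x in range((x0+9)//10*10,x0+w,10):
        X=int((x-x0+.5)*s); cv2.line(o,(X,0),(X,6 if x%50 else 14),(0,0,255),1)
        if x%20==0: cv2.putText(o,str(x),(X+1,14),0,.35,(255,0,255),1)
    for y in range((y0+9)//10*10,y0+h,10):
        Y=int((y-y0+.5)*s); cv2.line(o,(0,Y),(6,Y),(0,0,255),1)
        if y%20==0: cv2.putText(o,str(y),(8,Y+4),0,.35,(255,0,255),1)
    cv2.imwrite("pics/"+name,o)
C={"side":(457.8788,316.92226,244.35995,np.array([[-0.96257701,-0.11361131,0.24604466,0.33495663],[-0.2708888,0.43031048,-0.86107616,0.68075228],[-0.0080476,-0.89550286,-0.444983,0.42278687]])),
"top":(590.29048,321.31547,234.06538,np.array([[0.13244868,-0.96855626,0.2106089,0.30320274],[-0.99118555,-0.13005047,0.02526021,-0.06619918],[0.00292385,-0.21209818,-0.97724399,1.08020354]]))}
def ray(n,u,v):
    f,cx,cy,T=C[n]; d=T[:,:3]@np.array([(u-cx)/f,(v-cy)/f,1]); return T[:,3],d/np.linalg.norm(d)
def onz(n,u,v,z):
    o,d=ray(n,u,v); return o+d*(z-o[2])/d[2]
def tri(top,side):
    o1,d1=ray("top",*top);o2,d2=ray("side",*side)
    t=np.linalg.lstsq(np.c_[d1,-d2],o2-o1,rcond=None)[0]
    a,b=o1+d1*t[0],o2+d2*t[1]; return (a+b)/2,np.linalg.norm(a-b)
def proj(n,p):
    f,cx,cy,T=C[n]; q=T[:,:3].T@(np.array(p)-T[:,3]); return q[:2]/q[2]*f+[cx,cy]
E
python3 - <<'E'
from h import *
t=cv2.imread("pics/top0.png"); s=cv2.imread("pics/side0.png")
crop(t,150,145,200,150,4,"tA.png"); crop(t,285,165,150,155,3.8,"tB.png"); crop(s,180,218,225,168,3.5,"sA.png")
E
```

View pics/tA.png

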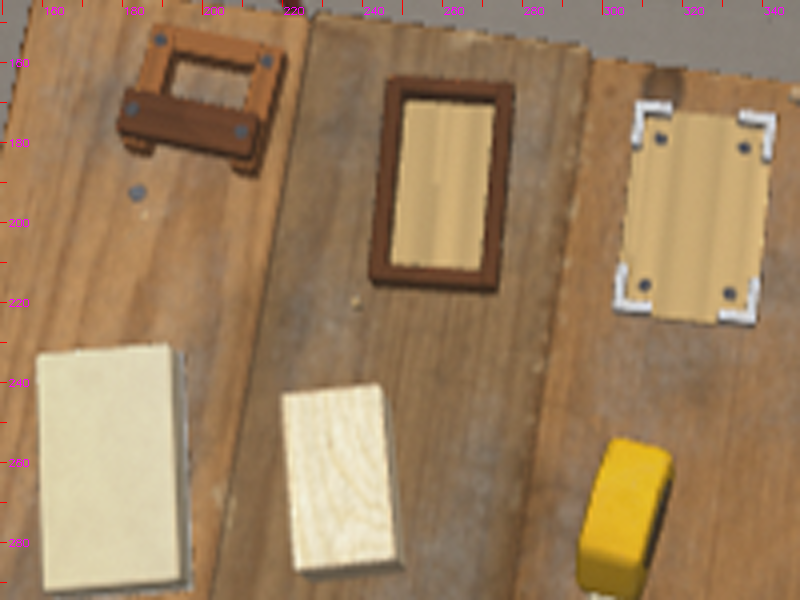

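View pics/tB.png

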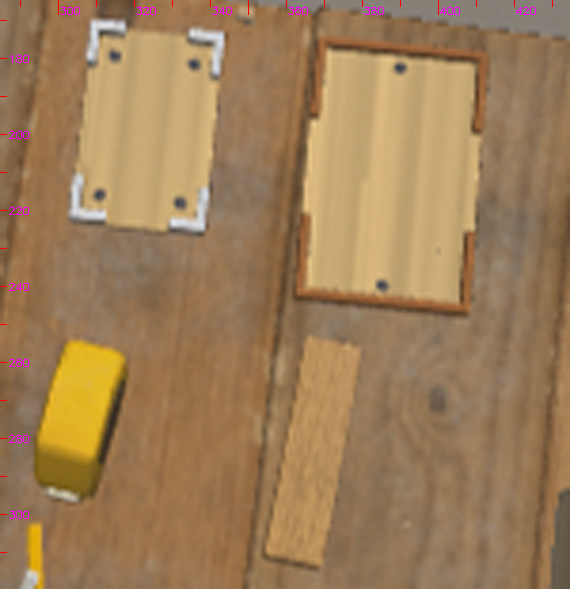

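View pics/sA.png

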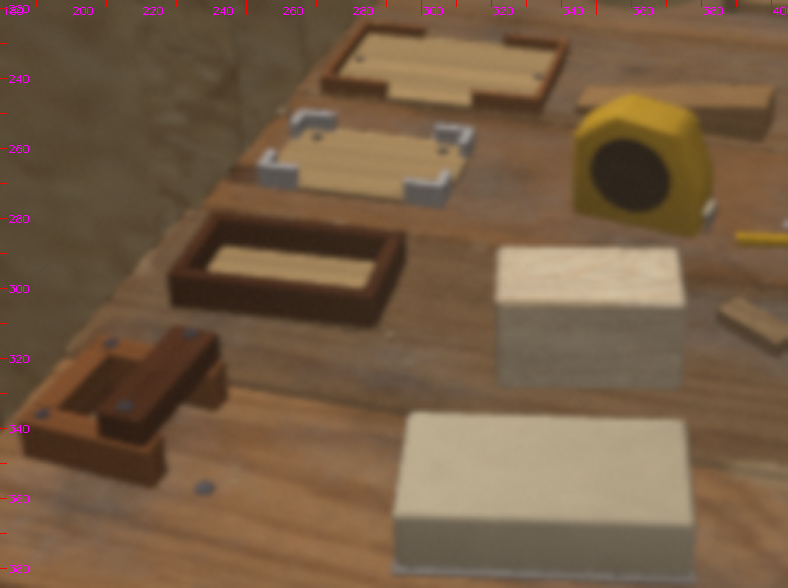

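```bash
cat > fit.py <<'E'
from h import *
from scipy.optimize import least_squares
A=lambda x,y:(x/4+150-.5+.125, y/4+145-.5+.125)
B=lambda x,y:(x/3.8+285-.5+.13, y/3.8+165-.5+.13)
S=lambda x,y:(x/3.5+180-.5+.14, y/3.5+218-.5+.14)
# order: far-left(+y), far-right, near-right, near-left  (robot view); own frame: y away(+x world-ish)
D={
"sand":(64,112,27,[A(37,353),A(168,345),A(180,582),A(43,591)],[S(393,516),S(405,412),S(686,420),S(693,524)]),
"clamp":(45,80,45,[A(281,393),A(380,384),A(398,560),A(296,573)],[S(496,303),S(501,248),S(683,248),S(685,305)]),
"pocket":(60,100,20,[A(388,77),A(514,84),A(497,291),A(370,283)],[S(170,270),S(208,211),S(405,233),S(376,308)]),
"stand":(67,102,14,[A(636,103),A(776,114),A(756,324),A(613,309)],[S(258,155),S(292,112),S(472,128),S(447,186)]),
"tray":(86,134,12,[B(321,38),B(487,54),B(468,313),B(296,296)],[S(321,82),S(362,24),S(570,41),S(541,98)]),
}
if __name__=="__main__":
  for n,(w,l,h,t,s) in D.items():
    T=[tri(a,b) for a,b in zip(t,s)]
    print(n,"z",[round(p[2]*1e3,1) for p,_ in T],"gap",[round(g*1e3,1) for _,g in T],"sizes",[round(np.linalg.norm(T[i][0]-T[(i+1)%4][0])*1e3) for i in range(4)])
    loc=np.array([[-w,l],[w,l],[w,-l],[-w,-l]])/2e3
    def res(p,z=None,both=True):
        c,si=np.cos(p[2]),np.sin(p[2]); q=np.c_[loc@np.array([[c,si],[-si,c]])+p[:2],np.full(4,p[3])]
        r=[proj("top",a)-b for a,b in zip(q,t)]+[proj("side",a)-b for a,b in zip(q,s)]
        return np.ravel(r)
    m=np.mean([p for p,_ in T],0)
    f=least_squares(res,[m[0],m[1],-1.57,h/1e3]); p=f.x
    g=least_squares(lambda q:res([*q,h/1e3])[:8],p[:3]).x
    print("  pose both",np.round(p[:2],4),"yaw",round(np.degrees(p[2]),1),"z",round(p[3],4),"rms",round(np.sqrt(np.mean(f.fun**2)),2)," top-only",np.round(g[:2],4),round(np.degrees(g[2]),1))
E
python3 fit.py
```

```text
sand z [np.float64(27.3), np.float64(27.6), np.float64(27.1), np.float64(28.0)] gap [np.float64(1.8), np.float64(1.1), np.float64(0.8), np.float64(0.7)] sizes [60, 110, 61, 109]
  pose both [0.4453 0.2133] yaw -77.4 z 0.0272 rms 1.04  top-only [0.4456 0.2139] -77.6
clamp z [np.float64(45.0), np.float64(44.6), np.float64(44.9), np.float64(44.4)] gap [np.float64(2.1), np.float64(2.6), np.float64(3.5), np.float64(0.0)] sizes [44, 80, 45, 80]
  pose both [0.4511 0.1063] yaw -76.2 z 0.0447 rms 0.6  top-only [0.4522 0.1064] -75.5
pocket z [np.float64(22.3), np.float64(19.0), np.float64(18.0), np.float64(14.4)] gap [np.float64(1.1), np.float64(1.1), np.float64(1.2), np.float64(1.1)] sizes [59, 100, 60, 98]
  pose both [0.5998 0.0856] yaw -86.2 z 0.0183 rms 0.87  top-only [0.5994 0.0854] -85.8
stand z [np.float64(20.0), np.float64(11.7), np.float64(13.9), np.float64(14.9)] gap [np.float64(0.9), np.float64(2.3), np.float64(0.8), np.float64(2.8)] sizes [67, 104, 66, 101]
  pose both [ 0.6028 -0.0334] yaw -87.5 z 0.0152 rms 0.92  top-only [ 0.603  -0.0333] -88.0
tray z [np.float64(7.7), np.float64(9.1), np.float64(11.3), np.float64(12.7)] gap [np.float64(1.1), np.float64(0.2), np.float64(1.7), np.float64(0.8)] sizes [83, 134, 84, 133]
  pose both [ 0.5952 -0.1565] yaw -88.0 z 0.0101 rms 0.62  top-only [ 0.5951 -0.1562] -88.4
```

```bash
python3 - <<'E'
from h import *
t=cv2.imread("pics/top0.png"); s=cv2.imread("pics/side0.png")
def c(img,x0,y0,w,h,s,n): crop(img,x0,y0,w,h,s,n); return cv2.imread("pics/"+n)
a=c(t,174,146,50,46,8,"a.png"); b=c(s,182,306,66,55,6,"b.png"); d=c(t,290,250,50,46,8*230/368,"d.png"); e=c(s,338,236,70,52,5,"e.png")
o=np.zeros((600,800,3),np.uint8)
for im,(x,y) in((a,(0,0)),(b,(402,0)),(d,(0,370)),(e,(402,335))):
    hh,ww=min(im.shape[0],600-y),min(im.shape[1],800-x); o[y:y+hh,x:x+ww]=im[:hh,:ww]
cv2.imwrite("pics/comp.png",o)
E
```

```text
(no output)
```

View pics/comp.png

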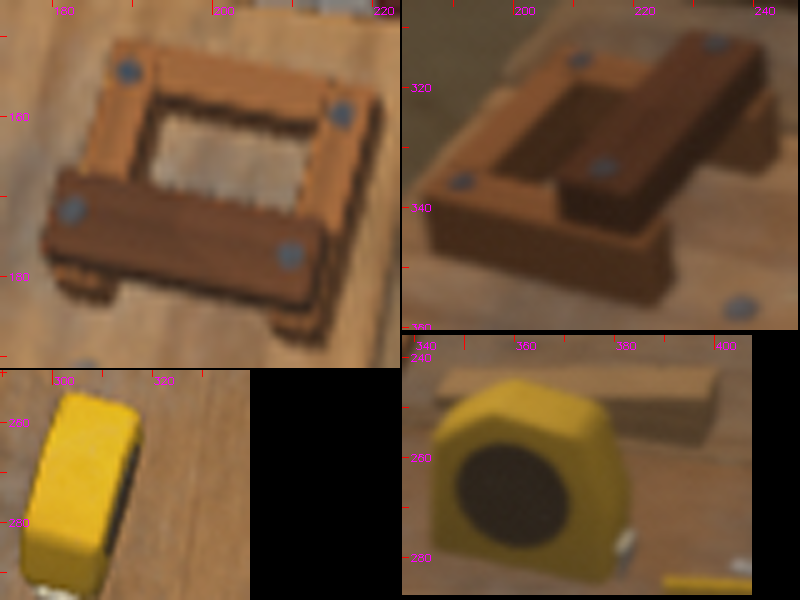

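```bash
python3 - <<'E'
from h import *
from fit import B,S
from scipy.optimize import least_squares
K=lambda x,y:(x/8+174-.5+.06,y/8+146-.5+.06)
L=lambda x,y:((x-402)/6+182-.5+.08,y/6+306-.5+.08)
P=lambda x,y:(x/5+290-.4,(y-370)/5+250-.4)
Q=lambda x,y:((x-402)/5+338-.4,(y-335)/5+236-.4)
def pt(l,p):
    c,s=np.cos(p[2]),np.sin(p[2]); return np.array([p[0]+c*l[0]-s*l[1],p[1]+s*l[0]+c*l[1],l[2]])
# keeper; own +x is to the robot's right
def res(p):
    w,t=p[3],p[4]; M=.001
    o=[("top",(-.02,.045,.02),K(153,93)),("top",(.02,.045,.02),K(318,122)),("top",(-w,.019,.034),K(65,170)),("top",(w,.019,.034),K(325,222)),
    ("top",(-w,-.003,.034),K(45,243)),("top",(w,-.003,.034),K(316,292)),("top",(-w,.045+t,.02),K(115,40)),("top",(w,.045+t,.02),K(382,97)),
    ("side",(w,.019,.034),L(692,30)),("side",(w,-.003,.034),L(766,45)),("side",(-w,-.003,.034),L(638,195)),("side",(-w,.019,.034),L(558,178)),("side",(-.02,.045,.02),L(497,178)),("side",(-w,.045+t,.02),L(425,192))]
    return np.ravel([proj(n,pt(l,p))-q for n,l,q in o])
f=least_squares(res,[.63,.17,-1.5,.03,.015]); print("keeper",f.x,np.degrees(f.x[2])); print(np.round(f.fun.reshape(-1,2),1).tolist())
for a,b in(((65,170),(558,178)),((325,222),(692,30)),((45,243),(638,195)),((153,93),(497,178))): print(tri(K(*a),L(*b)))
# wedge, own +y toward the robot, local y- = far; here use away axis
tw=[B(306,337),B(362,346),B(322,568),B(265,555)]
lw=[(-.014,.055,.006),(.014,.055,.006),(.014,-.055,.024),(-.014,-.055,.024)]
sw=[("far-R",S(582,88),1),("near-R",S(775,87),2)]
def rw(p): return np.ravel([proj("top",pt(l,p))-q for l,q in zip(lw,tw)])
g=least_squares(rw,[.45,-.1,-1.6]); print("wedge",g.x,np.degrees(g.x[2]),np.round(g.fun,1))
for n,s,i in sw: print(n,tri(tw[i],s),proj("side",pt(lw[i],g.x)),s)
print("tape tri",tri(P(22,527),Q(580,435)),tri(P(108,550),Q(605,402)))
for q in (Q(432,547),Q(607,583)): print("tape bottom +y",onz("side",*q,0))
for q in((68,343),(47,410),(126,355),(113,420)): print("tape top edges z60",onz("top",*B(*q),.06))
E
```

```text
keeper [ 0.60001224  0.20436311 -1.62920495  0.03153135  0.01047547] -93.34656780437439
[[0.0, 0.3], [0.0, 0.5], [0.1, 0.1], [0.7, -0.2], [-0.2, 2.1], [-0.9, 2.2], [0.2, 0.7], [-0.8, -0.4], [-0.9, -0.9], [0.1, -0.7], [-0.2, -0.2], [-1.0, -0.6], [-1.4, -1.0], [-0.3, 0.0]]
(array([0.6202237 , 0.23478888, 0.03347353]), np.float64(0.0016742610966270451))
(array([0.61597933, 0.17286812, 0.03351062]), np.float64(0.0013030047809309126))
(array([0.60092462, 0.23571219, 0.03365818]), np.float64(0.0039901206659938475))
(array([0.64567012, 0.22165268, 0.01877229]), np.float64(0.002875480254308711))
wedge [ 0.4539985  -0.13335134 -1.64311512] -94.14356189409676 [-0.1 -0.3  0.   0.4  0.3 -0.2 -0.2  0. ]
far-R (array([ 0.50963655, -0.15119783,  0.00431588]), np.float64(0.0014237403762747747)) [347.13951953 242.20544242] (345.92571428571426, 242.78285714285713)
near-R (array([ 0.39782573, -0.14298902,  0.0230915 ]), np.float64(7.517772127389829e-05)) [400.94765716 241.98669099] (401.06857142857143, 242.49714285714285)
tape tri (array([ 0.43284887, -0.00393393,  0.06036494]), np.float64(0.002196136432921241)) (array([ 0.42907852, -0.03457658,  0.05829772]), np.float64(0.0022839939512109284))
tape bottom +y [ 0.48514751 -0.01824541  0.        ]
tape bottom +y [ 0.42036683 -0.00991892  0.        ]
tape top edges z60 [ 0.48160839 -0.01209892  0.06      ]
tape top edges z60 [ 0.44940973 -0.00689325  0.06      ]
tape top edges z60 [ 0.4795988  -0.03939839  0.06      ]
tape top edges z60 [ 0.44885029 -0.03753291  0.06      ]
```

```bash
python3 - <<'E'
from h import *
t=cv2.imread("pics/top0.png"); s=cv2.imread("pics/side0.png")
crop(t,415,165,100,150,4,"a.png"); crop(s,295,120,100,110,4,"b.png"); a=cv2.imread("pics/a.png");b=cv2.imread("pics/b.png")
o=np.zeros((600,800,3),np.uint8); o[:600,:400]=a; o[:440,400:]=b; cv2.imwrite("pics/comp2.png",o)
E
```

```text
(no output)
```

View pics/comp2.png

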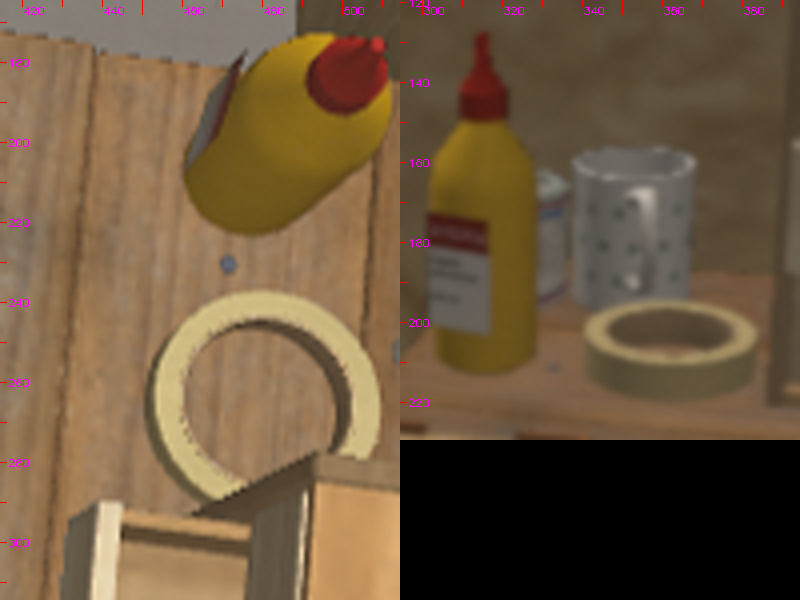

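```bash
python3 - <<'E'
from h import *
print("bottle near",onz("top",477,223.5,0),"left",onz("top",461,208,0.0),"left z.02",onz("top",461,208,.02))
for z in(.05,.1,.13): print("drawer",z,onz("top",433,291,z),onz("top",440,291,z))
print("drawer tri far",tri((440,291),(393,150)))
print("cab corner",tri((494,281),(398,93)))
E
```

```text
bottle near [ 0.59514016 -0.32587801  0.        ] left [ 0.62119216 -0.29353235  0.        ] left z.02 [ 0.61530458 -0.28932327  0.02      ]
drawer 0.05 [ 0.4501678  -0.24681276  0.05      ] [ 0.45179568 -0.25896315  0.05      ]
drawer 0.1 [ 0.44303498 -0.23804684  0.1       ] [ 0.44458386 -0.24960752  0.1       ]
drawer 0.13 [ 0.43875529 -0.23278729  0.13      ] [ 0.44025676 -0.24399415  0.13      ]
drawer tri far (array([ 0.43424363, -0.23421782,  0.18185202]), np.float64(0.002910107149478774))
cab corner (array([ 0.44015736, -0.28656969,  0.28456195]), np.float64(0.002179030930639794))
```

```bash
cat > go.py <<'E'
import sys; from h import *
def go(x,y,z,yaw):
    o=env.get_obs(); p=o["tool_pos"]; R=cv2.Rodrigues(np.zeros(3))[0]
    from scipy.spatial.transform import Rotation as Ro
    R=Ro.from_euler("xyz",o["tool_rot"],degrees=True).as_matrix()
    d=R.T@(np.array([x,y,z])-p); t=(o["tool_rot"][2]-yaw+180)%360-180
    print("shift",np.round(d,4),"turn",round(t,2),"| dist",round(np.linalg.norm(d),3),"rows",np.ceil(max(np.linalg.norm(d)/.0417,abs(t)/7.16)))
if __name__=="__main__": go(*map(float,sys.argv[1:5]))
E
python3 go.py .4453 .2135 .09 192.5
```

```text
shift [-0.3483 -0.2992  0.1491] turn -32.02 | dist 0.483 rows 12.0
```

```bash
python3 steer.py '-0.23 -0.2 0.09 -32 0.087; -0.23 -0.2 0.09 -32 0.087; -0.23 -0.2 0.09 -32 0.087; -0.23 -0.2 0.09 -32 0.087; -0.23 -0.2 0.09 -32 0.087; -0.23 -0.2 0.09 -32 0.087; -0.23 -0.2 0.09 -32 0.087; -0.23 -0.2 0.09 -32 0.087' 25; python3 go.py .4453 .2135 .09 192.5
```

```text
time_s: 0.77
tool_pos: [0.3687, 0.3424, 0.1481]
tool_rot: [-179.9, -0.1, -167.7]
force: [0.7, -0.4, 0.1]
grip_width: 0.0868
grasp_force: 0.0
shift [-0.0475 -0.1421  0.0584] turn -0.24 | dist 0.161 rows 4.0
```

```bash
python3 steer.py '-0.0475 -0.142 0.058 0 0.087; -0.0475 -0.142 0.058 0 0.087; -0.0475 -0.142 0.058 0 0.087; -0.0475 -0.142 0.058 0 0.087; -0.0475 -0.142 0.058 0 0.087; -0.0475 -0.142 0.058 0 0.087; -0.0475 -0.142 0.058 0 0.087' 25; python3 go.py .4453 .2135 .021 192.5
```

```text
time_s: 1.35
tool_pos: [0.4439, 0.2194, 0.0915]
tool_rot: [180.0, -0.0, -167.5]
force: [0.3, 0.1, 0.7]
grip_width: 0.0869
grasp_force: 0.0
shift [-0.0001 -0.0061  0.0705] turn -0.02 | dist 0.071 rows 2.0
```

```bash
python3 steer.py '0 0 0 0 0.087; 0 0 0 0 0.087; 0 0 0 0 0.087' ; python3 go.py .4453 .2135 .021 192.5
```

```text
time_s: 1.6
tool_pos: [0.4439, 0.2203, 0.092]
tool_rot: [180.0, 0.0, -167.4]
force: [0.6, -0.1, 0.2]
grip_width: 0.087
grasp_force: 0.0
shift [ 0.0002 -0.0069  0.071 ] turn 0.12 | dist 0.071 rows 2.0
```

```bash
python3 steer.py '0 -0.007 0.03 0 0.087; 0 -0.007 0.055 0 0.087; 0 -0.007 0.071 0 0.087; 0 -0.007 0.071 0 0.087; 0 -0.007 0.071 0 0.06; 0 -0.007 0.071 0 0.05; 0 -0.007 0.071 0 0.05; 0 -0.007 0.071 0 0.05' 25; python3 go.py .4453 .2135 .021 192.5
```

```text
time_s: 2.27
tool_pos: [0.4461, 0.2125, 0.0213]
tool_rot: [180.0, 0.1, -167.5]
force: [0.3, 0.4, 0.1]
grip_width: 0.0678
grasp_force: 0.0
shift [0.0006 0.0011 0.0003] turn 0.0 | dist 0.001 rows 1.0
```

```bash
python3 steer.py '0 0 0 0 0.05; 0 0 0 0 0.05; 0 0 0 0 0.05; 0 0 0 0 0.05' 25; python3 steer.py '0 0 -0.04 0 0.05; 0 0 -0.08 0 0.05; 0 0 -0.09 0 0.05; 0 0 -0.09 0 0.05; 0 0 -0.09 0 0.05'; python3 go.py .5952 -.1563 .11 181.9
```

```text
time_s: 2.6
tool_pos: [0.446, 0.2124, 0.0212]
tool_rot: [180.0, 0.0, -167.5]
force: [-1.4, 0.5, 4.5]
grip_width: 0.064
grasp_force: 25.0
time_s: 3.02
tool_pos: [0.4457, 0.2119, 0.1103]
tool_rot: [180.0, 0.0, -167.5]
force: [-0.3, -0.5, -2.7]
grip_width: 0.0636
grasp_force: 25.0
shift [-6.650e-02 -3.918e-01  2.000e-04] turn 10.57 | dist 0.397 rows 10.0
```

```bash
python3 steer.py '-0.0665 -0.392 0 10.5 0.05; -0.0665 -0.392 0 10.5 0.05; -0.0665 -0.392 0 10.5 0.05; -0.0665 -0.392 0 10.5 0.05; -0.0665 -0.392 0 10.5 0.05; -0.0665 -0.392 0 10.5 0.05; -0.0665 -0.392 0 10.5 0.05; -0.0665 -0.392 0 10.5 0.05'; python3 steer.py '-0.012 -0.073 0 0 0.05; -0.012 -0.073 0 0 0.05; -0.012 -0.073 0 0 0.05; -0.012 -0.073 0 0 0.05; -0.012 -0.073 0 0 0.05'; python3 go.py .5952 -.1563 .045 181.8
```

```text
time_s: 3.68
tool_pos: [0.5698, -0.0987, 0.1077]
tool_rot: [180.0, -0.3, -178.0]
force: [1.0, 0.3, -0.9]
grip_width: 0.064
grasp_force: 25.0
time_s: 4.1
tool_pos: [0.5842, -0.1685, 0.108]
tool_rot: [179.9, -0.2, -178.0]
force: [0.1, 1.2, -1.5]
grip_width: 0.0636
grasp_force: 25.0
shift [-0.0117  0.0117  0.0629] turn 0.15 | dist 0.065 rows 2.0
```

Go to just above the tray and look.

```bash
python3 steer.py '-0.0117 0.0117 0 0 0.05; -0.0117 0.0117 0.04 0 0.05; -0.0117 0.0117 0.063 0 0.05; -0.0117 0.0117 0.063 0 0.05; -0.0117 0.0117 0.063 0 0.05'; python3 go.py .5952 -.1563 .0255 181.8; python3 - <<'E'
from h import *
t=env.read_camera("top")["color"]; s=env.read_camera("side")["color"]
crop(t,350,160,90,100,5,"a.png"); crop(s,250,200,110,75,3,"b.png"); a=cv2.imread("pics/a.png");b=cv2.imread("pics/b.png")
o=np.zeros((500,785,3),np.uint8); o[:500,:450]=a; o[:225,450:780]=b; cv2.imwrite("pics/c3.png",o)
E
```

```text
time_s: 4.52
tool_pos: [0.5965, -0.1544, 0.0461]
tool_rot: [179.9, -0.2, -177.8]
force: [0.8, -0.1, -0.9]
grip_width: 0.0639
grasp_force: 25.0
shift [ 0.0013 -0.0019  0.0207] turn 0.35 | dist 0.021 rows 1.0
```

View pics/c3.png

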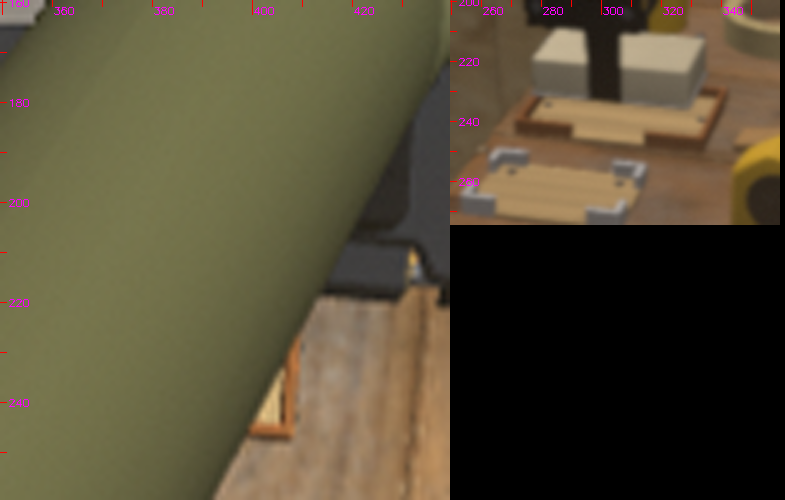

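```bash
python3 steer.py '0.0013 -0.002 0.005 0.3 0.05; 0.0013 -0.002 0.011 0.3 0.05; 0.0013 -0.002 0.016 0.3 0.05; 0.0013 -0.002 0.019 0.3 0.05; 0.0013 -0.002 0.0205 0.3 0.05; 0.0013 -0.002 0.0205 0.3 0.05'
```

```text
time_s: 5.12
tool_pos: [0.5954, -0.1592, 0.0266]
tool_rot: [180.0, -0.0, -178.3]
force: [0.8, -0.2, -1.0]
grip_width: 0.064
grasp_force: 25.0
```

```bash
python3 steer.py '0 0.0027 0 0 0.05; 0 0.0027 0 0 0.05; 0 0.0027 0.001 0 0.05; 0 0.0027 0.002 0 0.05; 0 0.0027 0.002 0 0.05'; 
```

```text
time_s: 5.53
tool_pos: [0.596, -0.1566, 0.0253]
tool_rot: [-180.0, 0.0, -178.3]
force: [0.1, -0.3, 0.3]
grip_width: 0.0637
grasp_force: 25.0
```

```bash
python3 steer.py '0 0 0 0 0.08; 0 0 0 0 0.08; 0 0 0 0 0.08; 0 0 -0.04 0 0.08; 0 0 -0.08 0 0.08; 0 0 -0.1 0 0.08; 0 0 -0.1 0 0.08; 0 0 -0.1 0 0.08'; python3 go.py .4516 .1064 .11 194.1;
```

```text
time_s: 6.2
tool_pos: [0.5967, -0.1569, 0.1268]
tool_rot: [-180.0, 0.2, -178.3]
force: [1.1, 0.1, -1.1]
grip_width: 0.0799
grasp_force: 0.0
shift [0.1375 0.2674 0.0162] turn -12.43 | dist 0.301 rows 8.0
```

```bash
python3 steer.py '0.1375 0.267 0.016 -12.4 0.08; 0.1375 0.267 0.016 -12.4 0.08; 0.1375 0.267 0.016 -12.4 0.08; 0.1375 0.267 0.016 -12.4 0.08; 0.1375 0.267 0.016 -12.4 0.08; 0.1375 0.267 0.016 -12.4 0.08; 0.1375 0.267 0.016 -12.4 0.08; 0.1375 0.267 0.016 -12.4 0.08';python3 steer.py '0 0 0 0 0.08; 0 0 0 0 0.08; 0 0 0 0 0.08'; python3 go.py .4516 .1064 .03 194.1; python3 - <<'E'
from h import *
t=env.read_camera("top")["color"]; s=env.read_camera("side")["color"]
crop(t,350,160,90,100,5,"a.png"); crop(s,250,200,110,75,3,"b.png"); a=cv2.imread("pics/a.png");b=cv2.imread("pics/b.png")
o=np.zeros((500,785,3),np.uint8); o[:500,:450]=a; o[:225,450:780]=b; cv2.imwrite("pics/c4.png",o)
E
```

```text
time_s: 6.87
tool_pos: [0.4453, 0.1123, 0.107]
tool_rot: [179.8, -0.3, -165.4]
force: [-0.1, -0.6, 0.5]
grip_width: 0.0799
grasp_force: 0.0
time_s: 7.12
tool_pos: [0.4507, 0.1048, 0.1085]
tool_rot: [-180.0, -0.1, -166.0]
force: [0.3, -0.6, 0.2]
grip_width: 0.0802
grasp_force: 0.0
shift [-0.0013  0.0014  0.0785] turn -0.12 | dist 0.079 rows 2.0
```

View pics/c4.png

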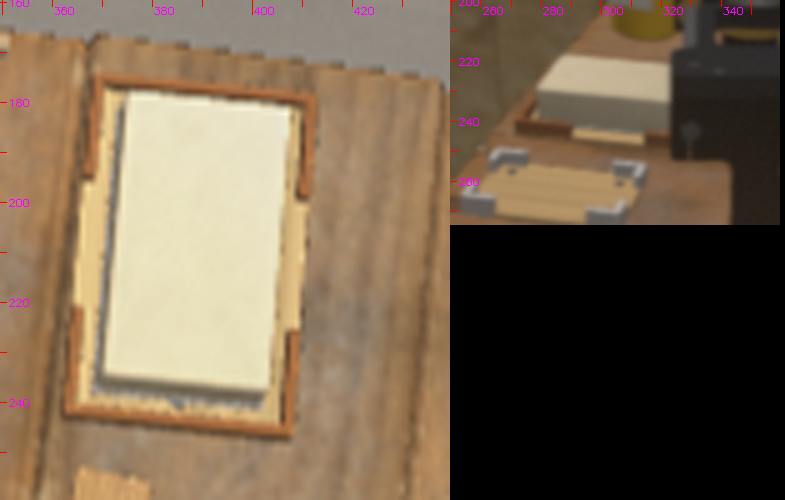

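The sanding block lies inside the tray rim (top face from about (372,178) to (401,238)), flat. Next, the clamping block.

```bash
python3 steer.py '-0.0013 0.0014 0.04 0 0.08; -0.0013 0.0014 0.078 0 0.08; -0.0013 0.0014 0.078 0 0.08; -0.0013 0.0014 0.078 0 0.08; -0.0013 0.0014 0.078 0 0.03; -0.0013 0.0014 0.078 0 0.03; -0.0013 0.0014 0.078 0 0.03; -0.0013 0.0014 0.078 0 0.03' 25; python3 steer.py '0 0 0 0 0.03; 0 0 0 0 0.03; 0 0 0 0 0.03; 0 0 0 0 0.03'; python3 steer.py '0 0 -0.04 0 0.03; 0 0 -0.08 0 0.03; 0 0 -0.08 0 0.03; 0 0 -0.08 0 0.03'; python3 go.py .603 -.0334 .11 182.2;
```

```text
time_s: 7.88
tool_pos: [0.4527, 0.1083, 0.0327]
tool_rot: [180.0, 0.2, -165.9]
force: [-0.2, 0.6, -0.4]
grip_width: 0.0607
grasp_force: 0.0
time_s: 8.22
tool_pos: [0.4518, 0.108, 0.0316]
tool_rot: [180.0, 0.0, -165.9]
force: [-0.6, -0.6, 4.9]
grip_width: 0.0449
grasp_force: 25.0
time_s: 8.55
tool_pos: [0.453, 0.1086, 0.1131]
tool_rot: [179.9, 0.3, -165.9]
force: [-0.2, 0.5, -2.5]
grip_width: 0.0448
grasp_force: 25.0
shift [-0.1109 -0.1743  0.0035] turn 11.88 | dist 0.207 rows 5.0
```

```bash
python3 steer.py '-0.111 -0.1743 0.003 11.9 0.03; -0.111 -0.1743 0.003 11.9 0.03; -0.111 -0.1743 0.003 11.9 0.03; -0.111 -0.1743 0.003 11.9 0.03; -0.111 -0.1743 0.003 11.9 0.03; -0.111 -0.1743 0.003 11.9 0.03; -0.111 -0.1743 0.003 11.9 0.03; -0.111 -0.1743 0.003 11.9 0.03';python3 steer.py '0 0 0 0 0.03; 0 0 0 0 0.03'; python3 go.py .603 -.0334 .055 182.2
```

```text
time_s: 9.22
tool_pos: [0.5998, -0.0337, 0.1058]
tool_rot: [180.0, -0.2, -177.8]
force: [-0.8, -0.0, -1.6]
grip_width: 0.045
grasp_force: 25.0
time_s: 9.38
tool_pos: [0.6004, -0.0324, 0.1076]
tool_rot: [179.9, -0.1, -177.7]
force: [0.1, -0.0, -1.2]
grip_width: 0.0444
grasp_force: 25.0
shift [-0.0026 -0.0012  0.0526] turn 0.1 | dist 0.053 rows 2.0
```

```bash
python3 steer.py '-0.0026 -0.0012 0.03 0 0.03; -0.0026 -0.0012 0.053 0 0.03; -0.0026 -0.0012 0.053 0 0.03; -0.0026 -0.0012 0.053 0 0.03'; python3 go.py .603 -.0334 .0355 182.2; python3 - <<'E'
from h import *
s=env.read_camera("side")["color"]
crop(s,225,215,110,75,7,"c5.png")
E
```

```text
time_s: 9.72
tool_pos: [0.6026, -0.0342, 0.0543]
tool_rot: [180.0, -0.2, -177.7]
force: [-0.1, 0.0, 0.1]
grip_width: 0.0448
grasp_force: 25.0
shift [-0.0005  0.0007  0.0188] turn 0.05 | dist 0.019 rows 1.0
```

View pics/c5.png

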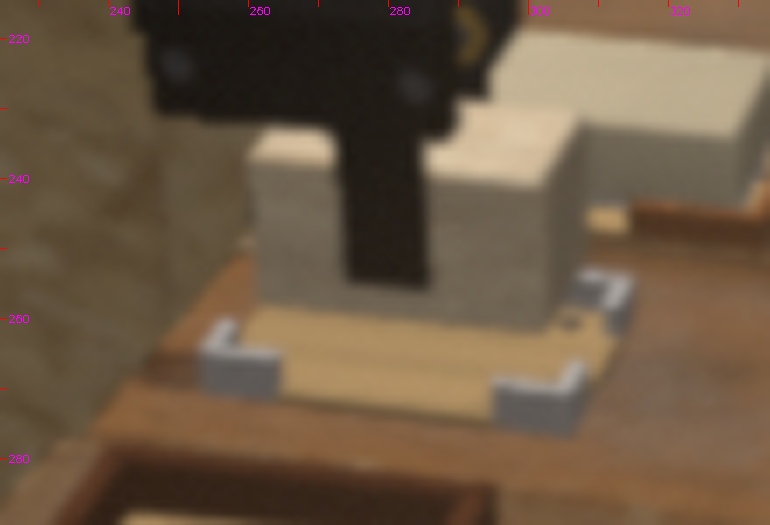

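The block hovers centred over the stand (bottom edge (261,258)–(300,261), angles at (258,268) and (302,272)). Lower and release.

```bash
python3 steer.py '0 0.0007 0.006 0 0.03; 0 0.0007 0.012 0 0.03; 0 0.0007 0.016 0 0.03; 0 0.0007 0.018 0 0.03; 0 0.0007 0.019 0 0.03; 0 0.0007 0.019 0 0.03'
```

```text
time_s: 10.27
tool_pos: [0.604, -0.0346, 0.036]
tool_rot: [180.0, -0.0, -177.8]
force: [0.7, -0.8, -1.4]
grip_width: 0.0448
grasp_force: 25.0
```

```bash
python3 steer.py '0 0 0 0 0.03; 0 0 0 0 0.03'
```

```text
time_s: 10.43
tool_pos: [0.6042, -0.0346, 0.0363]
tool_rot: [180.0, 0.0, -177.8]
force: [1.9, -0.4, -1.4]
grip_width: 0.0447
grasp_force: 25.0
```

```bash
python3 steer.py '0 0 0.001 0 0.03; 0 0 0.001 0 0.03; 0 0 0.001 0 0.06; 0 0 0.001 0 0.06; 0 0 0.001 0 0.06; 0 0 -0.04 0 0.06; 0 0 -0.08 0 0.06; 0 0 -0.08 0 0.06'; python3 steer.py '0 0 0 0 0.06; 0 0 0 0 0.06;0 0 0 0 0.06'; python3 go.py .4527 -.0227 .12 173;
```

```text
time_s: 11.1
tool_pos: [0.6091, -0.0351, 0.124]
tool_rot: [180.0, 0.7, -177.8]
force: [2.3, -0.4, 0.8]
grip_width: 0.0595
grasp_force: 0.0
time_s: 11.35
tool_pos: [0.603, -0.0343, 0.1146]
tool_rot: [180.0, -0.1, -177.8]
force: [-1.1, -1.0, -0.4]
grip_width: 0.0603
grasp_force: 0.0
shift [ 0.1497  0.0173 -0.005 ] turn 9.18 | dist 0.151 rows 4.0
```

```bash
python3 steer.py '0.15 0.0173 0 9.2 0.06; 0.15 0.0173 0 9.2 0.06; 0.15 0.0173 0 9.2 0.06; 0.15 0.0173 0 9.2 0.06; 0.15 0.0173 0 9.2 0.06; 0.15 0.0173 0 9.2 0.06; 0.15 0.0173 0 9.2 0.06; 0.15 0.0173 0 9.2 0.06'; python3 go.py .4527 -.0227 .048 173; python3 - <<'E'
from h import *
s=env.read_camera("side")["color"];t=env.read_camera("top")["color"]
crop(s,330,200,90,90,4,"a.png"); crop(s,225,215,110,75,3.8,"b.png"); crop(t,280,140,120,80,3,"d.png")
o=np.zeros((600,790,3),np.uint8); o[:360,:360]=cv2.imread("pics/a.png"); o[:285,365:783]=cv2.imread("pics/b.png"); o[300:540,400:760]=cv2.imread("pics/d.png"); cv2.imwrite("pics/c6.png",o)
E
```

```text
time_s: 12.02
tool_pos: [0.4545, -0.0231, 0.1159]
tool_rot: [-180.0, 0.0, 173.0]
force: [-0.1, -0.1, 0.4]
grip_width: 0.0596
grasp_force: 0.0
shift [0.0019 0.0002 0.0679] turn -0.03 | dist 0.068 rows 2.0
```

View pics/c6.png

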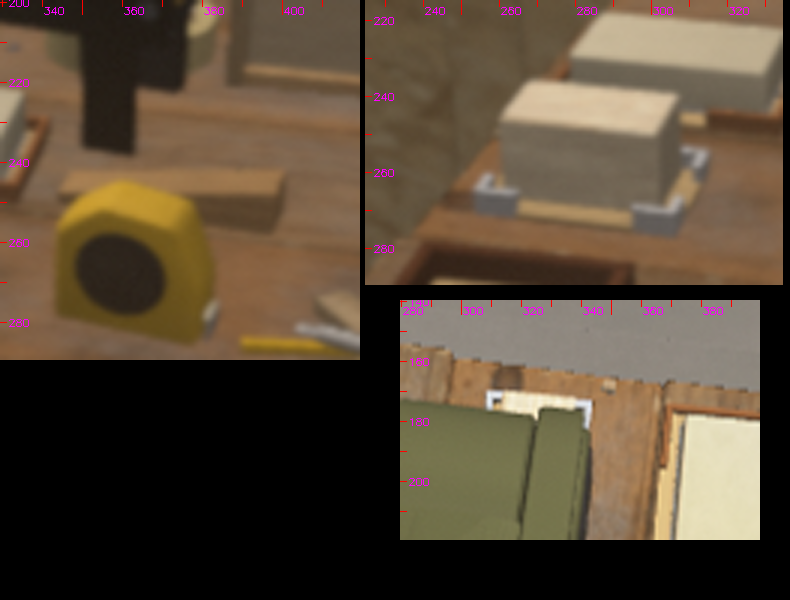

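```bash
python3 - <<'E'
from h import *
def ony(u,v,y):
    o,d=ray("side",u,v); return o+d*(y-o[1])/d[1]
Q=lambda x,y:((x-402)/5+338-.4,(y-335)/5+236-.4)
print("disc",ony(*Q(512,495),-.007), "left edge",ony(*Q(432,500),-.007),"right edge +y",ony(*Q(604,520),-.004),"right edge -y",ony(*Q(632,500),-.036))
print("bottom near/far",ony(*Q(607,580),-.004),ony(*Q(432,547),-.012))
for y in(440,470,500): print(y,ony(*Q(432,y),-.012))
# top: near bottom front edge
P=lambda x,y:(x/5+290-.4,(y-370)/5+250-.4)
print("top front bottom",onz("top",*P(62,590),.004)," far top",onz("top",*P(100,396),.045),onz("top",*P(100,396),.055))
E
```

```text
disc [ 0.45473576 -0.007       0.03201779] left edge [ 0.48308093 -0.007       0.02590842] right edge +y [ 0.42196855 -0.004       0.02854191] right edge -y [ 0.41649809 -0.036       0.01975077]
bottom near/far [ 0.41969791 -0.004       0.00483272] [ 0.48380558 -0.012       0.00377752]
440 [ 0.48459699 -0.012       0.0470209 ]
470 [ 0.48437883 -0.012       0.03510069]
500 [ 0.4841578  -0.012       0.02302309]
top front bottom [ 0.42021588 -0.01816395  0.004     ]  far top [ 0.48607364 -0.02376717  0.045     ] [ 0.48430712 -0.02417706  0.055     ]
```

```bash
python3 steer.py '0.0035 0 0.04 0 0.06; 0.0035 0 0.068 0 0.06; 0.0035 0 0.068 0 0.06; 0.0035 0 0.068 0 0.06; 0.0035 0 0.068 0 0.02; 0.0035 0 0.068 0 0.02; 0.0035 0 0.068 0 0.02; 0.0035 0 0.068 0 0.02' 35; python3 steer.py '0 0 0 0 0.02; 0 0 0 0 0.02; 0 0 0 0 0.02; 0 0 0 0 0.02'; python3 steer.py '0 0 -0.04 0 0.02; 0 0 -0.08 0 0.02; 0 0 -0.08 0 0.02; 0 0 -0.08 0 0.02; 0 0 -0.08 0 0.02'; python3 go.py .5997 .0856 .13 183.9;
```

```text
time_s: 12.78
tool_pos: [0.4512, -0.0224, 0.0493]
tool_rot: [179.9, 0.1, 173.0]
force: [-0.2, -0.2, 0.4]
grip_width: 0.0411
grasp_force: 0.0
time_s: 13.12
tool_pos: [0.4505, -0.0224, 0.0487]
tool_rot: [180.0, 0.1, 173.0]
force: [-0.8, 0.1, 5.2]
grip_width: 0.0296
grasp_force: 34.9
time_s: 13.53
tool_pos: [0.449, -0.0224, 0.127]
tool_rot: [180.0, -0.1, 173.0]
force: [-0.1, -0.0, -3.3]
grip_width: 0.0296
grasp_force: 34.9
shift [-0.1363  0.1256 -0.0032] turn -10.92 | dist 0.185 rows 5.0
```

```bash
python3 steer.py '-0.136 0.1256 0 -10.9 0.02; -0.136 0.1256 0 -10.9 0.02; -0.136 0.1256 0 -10.9 0.02; -0.136 0.1256 0 -10.9 0.02; -0.136 0.1256 0 -10.9 0.02; -0.136 0.1256 0 -10.9 0.02; -0.136 0.1256 0 -10.9 0.02; -0.136 0.1256 0 -10.9 0.02';python3 steer.py '0 0 0 0 0.02; 0 0 0 0 0.02'; python3 go.py .5997 .0856 .08 183.9
```

```text
time_s: 14.2
tool_pos: [0.5984, 0.0842, 0.1256]
tool_rot: [-179.9, -0.3, -176.2]
force: [-0.2, 0.0, -2.5]
grip_width: 0.0297
grasp_force: 34.9
time_s: 14.37
tool_pos: [0.5993, 0.0843, 0.1276]
tool_rot: [-180.0, -0.1, -176.2]
force: [-0.5, -0.1, -2.0]
grip_width: 0.03
grasp_force: 34.9
shift [-0.0005  0.0013  0.0476] turn -0.12 | dist 0.048 rows 2.0
```

```bash
python3 steer.py '0 0.0013 0.03 0 0.02; 0 0.0013 0.048 0 0.02; 0 0.0013 0.048 0 0.02; 0 0.0013 0.048 0 0.02'; python3 go.py .5997 .0856 .053 183.9; python3 - <<'E'
from h import *
s=env.read_camera("side")["color"]
crop(s,205,220,110,90,6.6,"c7.png")
E
```

```text
time_s: 14.7
tool_pos: [0.5991, 0.0862, 0.0796]
tool_rot: [-180.0, -0.1, -176.2]
force: [0.3, 1.1, -2.1]
grip_width: 0.0297
grasp_force: 34.9
shift [-0.0006 -0.0006  0.0266] turn -0.07 | dist 0.027 rows 1.0
```

View pics/c7.png

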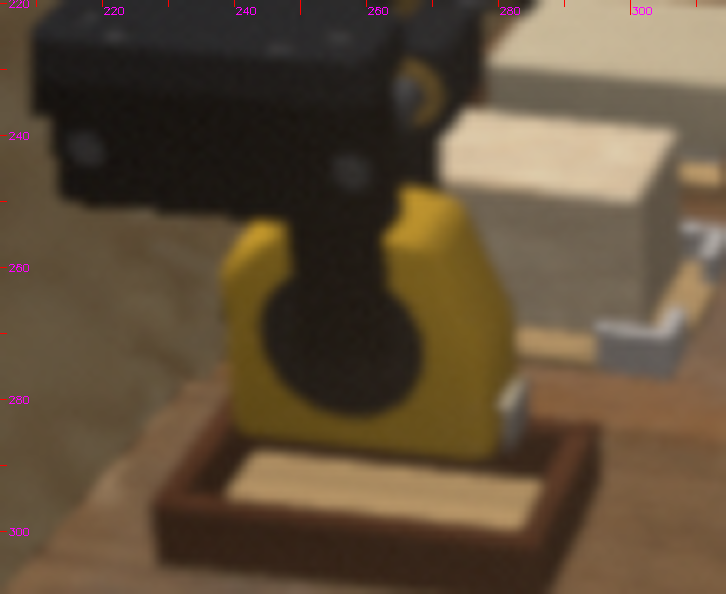

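```bash
python3 - <<'E'
from h import *
F=lambda x,y:(x/6.6+205-.42,y/6.6+220-.42)
def ony(u,v,y):
    o,d=ray("side",u,v); return o+d*(y-o[1])/d[1]
print(ony(*F(233,420),.1),ony(*F(500,448),.1),ony(*F(526,400),.086),ony(*F(512,330),.086))
E
```

```text
[0.63194454 0.1        0.03539359] [0.56194362 0.1        0.03851733] [0.56001188 0.086      0.04413499] [0.56277454 0.086      0.06330491]
```

```bash
python3 steer.py '-0.003 -0.0005 0 0 0.02; -0.003 -0.0005 0.008 0 0.02; -0.003 -0.0005 0.015 0 0.02; -0.003 -0.0005 0.02 0 0.02; -0.003 -0.0005 0.024 0 0.02; -0.003 -0.0005 0.026 0 0.02; -0.003 -0.0005 0.026 0 0.02; -0.003 -0.0005 0.026 0 0.02'
```

```text
time_s: 15.42
tool_pos: [0.6033, 0.0865, 0.054]
tool_rot: [-180.0, -0.0, -176.1]
force: [-0.5, 0.7, -2.8]
grip_width: 0.0297
grasp_force: 34.9
```

```bash
python3 steer.py '0.001 0 0.0008 0 0.02; 0.001 0 0.0014 0 0.02; 0.001 0 0.0014 0 0.02; 0.001 0 0.0014 0 0.02'; python3 steer.py '0 0 0 0 0.055; 0 0 0 0 0.055; 0 0 0 0 0.055; 0 0 -0.04 0 0.055; 0 0 -0.07 0 0.055; 0 0 -0.08 0 0.055; 0 0 -0.08 0 0.055; 0 0 -0.08 0 0.055'; python3 go.py .479 -.135 .13 175.9;python3 - <<'E'
from h import *
s=env.read_camera("side")["color"]
cv2.imwrite("pics/s8.png",s)
E
```

```text
time_s: 15.75
tool_pos: [0.6024, 0.0865, 0.0528]
tool_rot: [180.0, 0.0, -176.1]
force: [0.0, -0.8, -2.7]
grip_width: 0.0298
grasp_force: 34.9
time_s: 16.42
tool_pos: [0.6025, 0.0866, 0.133]
tool_rot: [180.0, 0.1, -176.1]
force: [-0.8, 0.2, 0.4]
grip_width: 0.0547
grasp_force: 0.0
shift [ 0.1382 -0.2127  0.0027] turn 7.98 | dist 0.254 rows 7.0
```

```bash
python3 steer.py '0.138 -0.2127 0 8 0.055; 0.138 -0.2127 0 8 0.055; 0.138 -0.2127 0 8 0.055; 0.138 -0.2127 0 8 0.055; 0.138 -0.2127 0 8 0.055; 0.138 -0.2127 0 8 0.055; 0.138 -0.2127 0 8 0.055; 0.138 -0.2127 0 8 0.055';python3 steer.py '0 0 0 0 0.055; 0 0 0 0 0.055; 0 0 0 0 0.055'; python3 go.py .479 -.135 .02 175.9;python3 - <<'E'
from h import *
s=env.read_camera("side")["color"]
crop(s,190,220,220,150,3.6,"c8.png")
E
```

```text
time_s: 17.13
tool_pos: [0.4764, -0.1377, 0.1312]
tool_rot: [180.0, -0.2, 175.5]
force: [0.7, 0.7, 1.1]
grip_width: 0.0548
grasp_force: 0.0
time_s: 17.38
tool_pos: [0.4795, -0.1333, 0.132]
tool_rot: [180.0, -0.1, 176.0]
force: [-0.9, -0.6, -0.7]
grip_width: 0.0552
grasp_force: 0.0
shift [ 0.0002 -0.0017  0.112 ] turn 0.15 | dist 0.112 rows 3.0
```

View pics/c8.png

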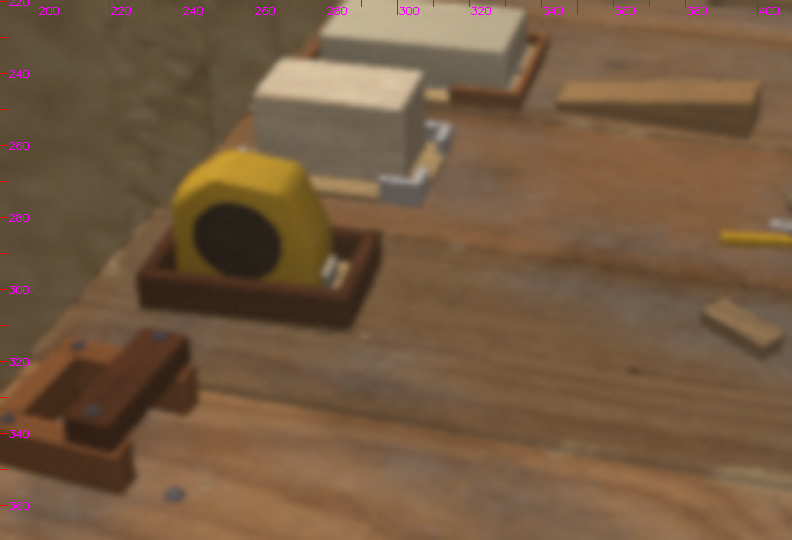

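```bash
python3 steer.py '0 -0.0017 0.04 0 0.055; 0 -0.0017 0.08 0 0.055; 0 -0.0017 0.111 0 0.055; 0 -0.0017 0.111 0 0.055; 0 -0.0017 0.111 0 0.055; 0 -0.0017 0.111 0 0.02; 0 -0.0017 0.111 0 0.02; 0 -0.0017 0.111 0 0.02' 20; python3 steer.py '0 0 0 0 0.02; 0 0 0 0 0.02; 0 0 0 0 0.02; 0 0 0 0 0.02'; python3 -c "
from h import *
for y in(.0716,.0866,.1016): print(proj('side',(.605,y,.067)))"
```

```text
time_s: 18.1
tool_pos: [0.4791, -0.1364, 0.0221]
tool_rot: [180.0, 0.0, 175.9]
force: [0.1, 0.8, 0.1]
grip_width: 0.0422
grasp_force: 0.0
time_s: 18.43
tool_pos: [0.479, -0.1367, 0.022]
tool_rot: [180.0, 0.0, 175.9]
force: [-0.4, 0.7, 2.8]
grip_width: 0.0274
grasp_force: 20.0
[260.66469604 260.12812139]
[257.15133108 264.41822718]
[253.51251518 268.86151881]
```

```bash
python3 steer.py '0 0 -0.04 0 0.02; 0 0 -0.08 0 0.02; 0 0 -0.09 0 0.02; 0 0 -0.09 0 0.02; 0 0 -0.09 0 0.02; 0 0 -0.09 0 0.02'; python3 go.py .550 .2073 .11 176.65
```

```text
time_s: 18.93
tool_pos: [0.4779, -0.1364, 0.1104]
tool_rot: [180.0, -0.1, 175.9]
force: [0.3, 0.5, -0.2]
grip_width: 0.0278
grasp_force: 20.0
shift [-0.0473  0.348   0.0004] turn -0.77 | dist 0.351 rows 9.0
```

```bash
python3 steer.py '-0.047 0.348 0 -0.8 0.02; -0.047 0.348 0 -0.8 0.02; -0.047 0.348 0 -0.8 0.02; -0.047 0.348 0 -0.8 0.02; -0.047 0.348 0 -0.8 0.02; -0.047 0.348 0 -0.8 0.02; -0.047 0.348 0 -0.8 0.02; -0.047 0.348 0 -0.8 0.02';python3 steer.py '0 0.015 0 0 0.02; 0 0.015 0 0 0.02; 0 0.015 0 0 0.02; 0 0.015 0 0 0.02; 0 0.015 0 0 0.02'; python3 go.py .550 .2073 .0225 176.65
```

```text
time_s: 19.6
tool_pos: [0.5459, 0.1911, 0.1093]
tool_rot: [-179.9, -0.2, 176.7]
force: [0.8, -0.9, -1.2]
grip_width: 0.0272
grasp_force: 20.0
time_s: 20.02
tool_pos: [0.5478, 0.2018, 0.1109]
tool_rot: [-179.9, -0.1, 176.5]
force: [0.1, -0.7, -0.5]
grip_width: 0.0277
grasp_force: 20.0
shift [-0.002   0.0058  0.0884] turn -0.16 | dist 0.089 rows 3.0
```

```bash
python3 steer.py '-0.002 0.0058 0.03 0 0.02; -0.002 0.0058 0.06 0 0.02; -0.002 0.0058 0.075 0 0.02; -0.002 0.0058 0.082 0 0.02; -0.002 0.0058 0.086 0 0.02; -0.002 0.0058 0.088 0 0.02; -0.002 0.0058 0.088 0 0.02; -0.002 0.0058 0.088 0 0.02';  python3 go.py .550 .2073 .0225 176.65
```

```text
time_s: 20.68
tool_pos: [0.5513, 0.2103, 0.025]
tool_rot: [179.9, 0.1, 176.6]
force: [0.3, -1.2, 0.1]
grip_width: 0.0274
grasp_force: 20.0
shift [ 0.0012 -0.003   0.0025] turn -0.0 | dist 0.004 rows 1.0
```

```bash
python3 steer.py '0.001 -0.003 0 0 0.02; 0.001 -0.003 0.001 0 0.02; 0.001 -0.003 0.002 0 0.02; 0.001 -0.003 0.003 0 0.02; 0.001 -0.003 0.003 0 0.02; 0.001 -0.003 0.003 0 0.02';  python3 go.py .550 .2073 .0225 176.65
```

```text
time_s: 21.18
tool_pos: [0.5495, 0.2072, 0.022]
tool_rot: [180.0, 0.0, 176.7]
force: [-1.6, -1.4, 6.7]
grip_width: 0.0273
grasp_force: 20.0
shift [-0.0005  0.0002 -0.0005] turn 0.02 | dist 0.001 rows 1.0
```

```bash
python3 steer.py '0 0 0 0 0.05; 0 0 0 0 0.05; 0 0 -0.001 0 0.05; 0.025 0 -0.001 0 0.05; 0.048 0 -0.001 0 0.05; 0.048 0 -0.001 0 0.05; 0.048 0 -0.001 0 0.05'; python3 -c "
from h import *
cv2.imwrite('pics/s9.png',env.read_camera('side')['color']);cv2.imwrite('pics/t9.png',env.read_camera('top')['color'])
a=cv2.imread('pics/s9.png');b=cv2.imread('pics/t9.png');crop(a,190,270,140,110,4,'a.png');crop(b,150,145,70,110,3.3,'b.png')
o=np.zeros((440,795,3),np.uint8);o[:,:560]=cv2.imread('pics/a.png');b=cv2.imread('pics/b.png');o[:b.shape[0],562:562+b.shape[1]]=b;cv2.imwrite('pics/c9.png',o)
"; python3 go.py .5021 .2101 .021 176.65
```

```text
time_s: 21.77
tool_pos: [0.5002, 0.2104, 0.0215]
tool_rot: [180.0, -0.0, 176.8]
force: [-0.1, -0.8, -0.4]
grip_width: 0.0496
grasp_force: 0.0
shift [ 0.     -0.0001  0.001 ] turn 0.03 | dist 0.001 rows 1.0
```

```bash
python3 steer.py '0 0 0 0 0.02; 0 0 0 0 0.02; 0 0 0 0 0.02; 0 0 0 0 0.02; 0 0 0 0 0.02; 0 0 0 0 0.02; 0 0 0 0 0.02; 0 0 0 0 0.02' 20; python3 go.py .5619 .2066 .0225 176.65; python3 steer.py '-0.008 0 0 0 0.02; -0.015 0 0 0 0.02; -0.022 0 0 0 0.02; -0.03 0 0 0 0.02; -0.03 0 0 0 0.02'
```

```text
time_s: 22.53
tool_pos: [0.5012, 0.21, 0.0216]
tool_rot: [-180.0, -0.0, 176.7]
force: [1.1, 0.3, 0.3]
grip_width: 0.0276
grasp_force: 20.0
shift [-0.0608  0.0002 -0.0009] turn 0.02 | dist 0.061 rows 2.0
time_s: 22.95
tool_pos: [0.5334, 0.2077, 0.0219]
tool_rot: [-180.0, 0.1, 176.6]
force: [-0.0, -0.1, -0.6]
grip_width: 0.0274
grasp_force: 20.0
```

```bash
python3 steer.py '-0.008 0 0 0 0.02; -0.015 0 0 0 0.02; -0.02 0 0 0 0.02; -0.024 0 0 0 0.02; -0.026 0 0 0 0.02; -0.026 0 0 0 0.02; -0.026 0 0 0 0.02'; python3 steer.py '-0.002 0 0 0 0.02; -0.004 0 0 0 0.02;  -0.006 0 0 0 0.02; -0.006 0 0 0 0.02'
```

```text
time_s: 23.53
tool_pos: [0.5573, 0.2066, 0.0216]
tool_rot: [180.0, 0.0, 176.7]
force: [0.4, -0.4, 0.6]
grip_width: 0.028
grasp_force: 20.0
time_s: 23.87
tool_pos: [0.5636, 0.2063, 0.0217]
tool_rot: [180.0, 0.0, 176.7]
force: [-0.2, -0.0, -0.7]
grip_width: 0.0279
grasp_force: 20.0
```

```bash
python3 steer.py '-0.001 0 0 0 0.02; -0.002 0 0 0 0.02; -0.003 0 0 0 0.02; -0.003 0 0 0 0.02'; python3 steer.py '-0.001 0 0 0 0.02; -0.002 0 0 0 0.02; -0.002 0 0 0 0.02'
```

```text
time_s: 24.2
tool_pos: [0.5664, 0.2062, 0.0216]
tool_rot: [180.0, 0.0, 176.7]
force: [-0.0, -0.0, -1.3]
grip_width: 0.0274
grasp_force: 20.0
time_s: 24.45
tool_pos: [0.5677, 0.2062, 0.0216]
tool_rot: [-180.0, -0.1, 176.7]
force: [-1.6, 0.1, 1.6]
grip_width: 0.0275
grasp_force: 20.0
```

```bash
python3 steer.py '-0.001 0 0 0 0.02; -0.002 0 0 0 0.02; -0.002 0 0 0 0.02; -0.002 0 0 0 0.02'; python3 steer.py '-0.001 0 0 0 0.02; -0.001 0 0 0 0.02;-0.001 0 0 0 0.02'
```

```text
time_s: 24.78
tool_pos: [0.5679, 0.2062, 0.0216]
tool_rot: [-180.0, -0.3, 176.7]
force: [-7.9, -1.2, 6.9]
grip_width: 0.0277
grasp_force: 20.0
time_s: 25.03
tool_pos: [0.5679, 0.2062, 0.0216]
tool_rot: [-180.0, -0.4, 176.7]
force: [-9.8, -0.0, 8.7]
grip_width: 0.0279
grasp_force: 20.0
```

```bash
python3 steer.py '0.002 0 0 0 0.02; 0.002 0 0 0 0.02; 0.002 0 0 0 0.02'; python3 steer.py '0 0 0 0 0.05; 0 0 0 0 0.05; 0 0 0 0 0.05; 0 0 -0.03 0 0.05; 0 0 -0.07 0 0.05; 0 0 -0.1 0 0.05; 0.04 0 -0.12 0 0.05; 0.08 0 -0.12 0 0.05'; python3 steer.py '0.04 -0.03 0 0 0.05; 0.08 -0.06 0 0 0.05; 0.1 -0.1 0 0 0.05; 0.1 -0.14 0 0 0.05; 0.1 -0.18 0 0 0.05; 0.1 -0.22 0 0 0.05; 0.1 -0.22 0 0 0.05; 0.1 -0.22 0 0 0.05'
```

```text
time_s: 25.28
tool_pos: [0.5678, 0.2063, 0.0216]
tool_rot: [-180.0, -0.2, 176.7]
force: [-6.3, 0.0, 5.5]
grip_width: 0.0279
grasp_force: 20.0
time_s: 25.95
tool_pos: [0.495, 0.2108, 0.1464]
tool_rot: [179.8, 0.6, 176.5]
force: [-0.4, 0.9, 0.3]
grip_width: 0.0496
grasp_force: 0.0
time_s: 26.62
tool_pos: [0.3781, -0.0062, 0.1421]
tool_rot: [179.9, 0.1, 176.3]
force: [-0.6, -0.2, -0.4]
grip_width: 0.0501
grasp_force: 0.0
```

```bash
python3 -c "
from h import *
a=env.read_camera('side')['color'];b=env.read_camera('top')['color'];crop(a,180,215,160,150,3.2,'a.png');crop(b,165,145,80,90,3.4,'b.png');crop(b,235,145,190,110,1.4,'d.png')
o=np.zeros((480,800,3),np.uint8);o[:,:512]=cv2.imread('pics/a.png')
for n,y in(('b',0),('d',310)):
    b=cv2.imread(f'pics/{n}.png');o[y:y+b.shape[0],515:515+b.shape[1]]=b
cv2.imwrite('pics/c10.png',o)"
```

```text
(no output)
```

View pics/c10.png

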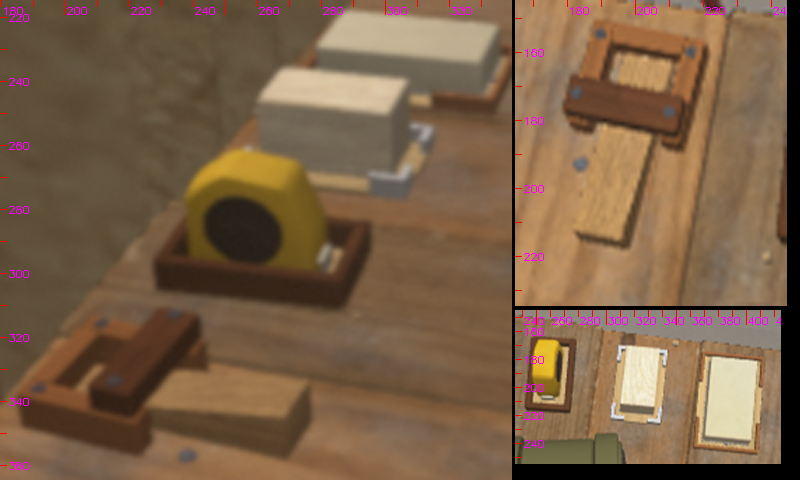

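```bash
python3 -c "
from h import *
a=np.radians(-3.35);o=np.array([.6,.2044]);f=np.array([np.cos(a),np.sin(a)]);l=np.array([-f[1],f[0]])
for s in(.014,-.014): print(proj('top',[*(o-.065*f+s*l),.024]))
print(onz('top',183,213.2,.024),onz('top',197.7,215.6,.024),o-.065*f)"
```

```text
[181.34675459 212.97323301]
[196.13360844 215.78642692]
[0.53591036 0.2190768  0.024     ] [0.53502564 0.19142657 0.024     ] [0.53511107 0.20819829]
```

```bash
python3 steer.py '0 0 0 0 0.05; 0 0 0 0 0.05; 0 0 0 0 0.05'; python3 -c "
from cell import env
print(env.sign_off())"
```

```text
time_s: 26.97
tool_pos: [0.3779, -0.0022, 0.1415]
tool_rot: [-180.0, -0.0, 176.8]
force: [-0.0, -0.2, 0.5]
grip_width: 0.0499
grasp_force: 0.0
the job is handed in; nothing more can be done
None
```

I put all four things in their holders in the order asked, let them go, left the glue bottle untouched, and handed the job in at 27 s; the last pictures show each one seated, with the wedge home against its back stop.

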